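# Set the stirrer to speed four and start it

### The arm

A 7-joint arm with a two-finger parallel gripper is mounted at the origin on a cart in front of the work surface, level with it; the furniture and walls round the work are solid. World frame = base frame: x ahead of the robot, y to its left, z up, the work surface at z = 0. Lengths are in m, angles in rad, forces in N, time in s.
With the tool pointing down it reaches from about 0.4 to 0.9 m from the base axis. Payload 5.6 kg.
Tool frame: the origin (TCP) lies at the very end of the fingers, on their centre line; the grasp point (between the pads) lies 19 mm behind it (env.grip_depth is the distance from the TCP to the grasp point, in m); z points along the fingers, y is the direction in which the jaws open and shut (so a half turn about z gives the same grasp; the last joint's range is limited). The gripper opens to 92 mm and grips with 3 to 60 N. Pads are 20 mm wide; open, the fingers measure 128 mm over their backs; the gripper's body (75 mm by 189 mm) begins 69 mm behind the grasp point.
Start: joints at [1.239, 0.468, -0.012, 1.603, 0.006, 1.071, -0.056], TCP at [0.185, -0.623, 0.184] pointing down, gripper open.
Joint ranges: [-2.53, 2.53], [-0.31, 2.02], [-1.57, 1.55], [0.28, 2.44], [-1.29, 4.43], [0.15, 1.84], [-2.92, 2.92]. Speed limits (rad/s): [2.57, 2.57, 3.14, 3.14, 3.14, 3.14, 3.14].

### API

Orientations are given as a unit quaternion [w, x, y, z].
In Python, from station import env gives the robot as it stands.
- The arm moves only by the tool send_rows, never from a script. Its argument "moves" is a list of rows, each an object with "xyz": the shift along the tool's x, y, z in units of 0.15 m (1.0 is 0.15 m), a list of three; "twist": the turn, a rotation vector about the tool's x, y, z in units of pi/2 rad (1.0 is pi/2 rad), a list of three; "claw": the finger opening in mm, from 0 to 91.9. A call has 1 to 10 rows; each row shifts and turns the commanded pose from where the row before left it, along the tool's axes as they then stand; what a row does not reach is not made up. A row lasts 1/12 s, in which the tool goes at most 41.7 mm and 7.16 degrees, less where a joint would pass 70% of its speed; a pose out of reach is approached as far as the arm can. A call with a number of a shift or a turn outside -1 to 1 is refused whole. A call with a gripper value outside its range is refused whole. The fingers move at their own pace and stop on an object; "grip_force" is the grip in N (left out, the last holds). Time passes only in rows, so rows that do not move let the fingers close. It gives the time, the measured TCP pose, the force and the opening at its end, in the units of the state.
- env.state(): the state, without advancing time (a new reading comes with each control period).
- env.grab_frame(name): name is "scene" or "top" or "wrist"; returns a dict with "img" (400x640x3 uint8, red, green, blue), "range_z" (400x640 float32, m along the optical axis (not along the pixel's ray), 0 where there is no reading), "fx", "fy", "cx", "cy" (pixels), "origin" and "attitude" of the camera in the world. Camera axes: x right, y up, looking along -z (the intrinsics and any distortion apply to the point x, -y, -z); pixel columns grow to the right and rows downward; lengths in m; the calibration is good to about 2 mm. The wrist camera is an equidistant fisheye: a pixel r from the principal point sees the ray r / f radians off the axis. A picture is of the moment at which its call begins.
- env.close_job(): hands the job in, once; it reports no verdict.
The state is a dict: "clock": time; "joint_pos": joint angles; "qvel": joint speeds; "effort": joint torques, N m; "tool_pos": TCP position; "orientation": TCP orientation; "wrist_force": force on the tool from outside, world axes, zero at the start; "torque": the same for the moment, N m; "grip_width": finger opening in m.
Only numpy, scipy, OpenCV 4.12 (cv2) and the standard library are available. Lean on these libraries where they do the work, as an engineer would, in place of code of your own. Each camera call takes 0.05 s, during which the arm holds its last target. There are 200 camera calls.

### The job

Start the magnetic stirrer at speed four. With a fingertip, push the upright stud on its speed dial round clockwise until the dial has clicked into its fourth position past the stop (stop = off), then press the round start button down fully and let it come back up. Only push: do not take hold of the stud or of anything else, do not press start before the dial is set, and leave the pot on the plate and everything around where it stands.

Things in the scene. Friction and masses are not known exactly. Their poses are not given: they have to be found in the camera images.
- stirrer: White magnetic stirrer, a flat box 260 (x) x 200 (y) x 60 mm high, fixed. Origin: centre of its underside. Its -x side is the front: the deck there carries the speed dial (axis at x -75, y +45 mm) and start button (x -85, y -63 mm). Behind them is a round plate (136 mm diameter, centre x +52 mm, top 66 mm up) with a small pot on it.
- speed_dial (a joint): Dial angle, rad: 0 at the stop (off), growing clockwise seen from above. Position n rests in a sprung detent at n x 0.5236 (four: 2.094; six, 3.142, is the end stop). The stud needs about 3 N sideways to leave a detent; past half-way the dial jumps on to the next by itself. It starts in position 0, 1 or 2 (it may snap into it in the first moment).
- dial_axis (a point): Centre of the top face of the dial, a grey knurled disc of 70 mm diameter, 72 mm above the cabinet top; its axis is upright. Deck marks: a dot at the stop, then six bars growing in length, 30 degrees apart clockwise. In the stirrer's frame the stud points at 150 - 30 n degrees (counter-clockwise from +x) in position n: 30 degrees in position four.
- dial_stud (a point): The dial's steel stud, an upright pin of 10 mm diameter, 27 mm from the axis, 21 mm high above the dial's flat face (top 93 mm above the cabinet top). The point is half-way up it and turns with the dial. A finger may run above the face.
- start_button_top (a point): Centre of the top face of the round white start button (30 mm diameter) when up; it moves with the button, straight down as pressed.
- start_button (a joint): Travel of the start button, m: 0 up, 0.006 fully down (about 5 N); it springs back when let go. It counts as pressed beyond 0.0045.
- pot: White screw-cap specimen pot, 50 mm diameter, 55 mm high, loose on the stirrer's plate; origin at the centre of its underside. Not to be disturbed.
- reagent: Small white reagent bottle, 44 mm diameter, 90 mm high, standing loose to the left of the stirrer; origin at the centre of its underside. Not to be disturbed.
- oil: Small brown bottle with a black cap, 28 mm diameter, 57 mm high, standing loose to the right of the stirrer; origin at the centre of its underside. Not to be disturbed.
- forceps: Steel forceps, 126 x 17 x 8 mm, lying loose on the cabinet top at the right; origin at the centre of the underside. Not to be disturbed.
- tape: Roll of tape, 60 mm diameter, 20 mm high, lying loose on the cabinet top at the right; origin at the centre of its underside. Not to be disturbed.

How it is judged:
By the outcome, as a careful person would: the job done as asked, in the order asked, and still so for the second after the job is handed in, with the robot touching nothing.
It also fails if it takes over 51 s, if anything falls off the work surface, if the arm or the gripper's body presses on something with over 40 N, if the wrist force passes 120 N, or if a joint passes its speed limit or range.

## Working session

There is one attempt and no reset: what is moved stays moved. The work goes in short steps, Python scripts to look and compute and a tool call to move; the robot and the scene stay as the last step left them, time stands still between calls to the robot, and variables do not carry over. Pictures are saved under pics/ and viewed, about 8 in all and at most 12, crops included, and the job is handed in when it is done.

Besides the shell and the picture viewer there is one more tool, called after ">>>" as name([rows], argument=value, ...), one row to a line, values as JSON. send_rows: Moves the arm, as the interface text tells. Its arguments: {"type":"object","properties":{"moves":{"type":"array"},"grip_force":{"type":"number"}},"required":["moves"]}

```bash
mkdir -p pics; cat > h.py <<'E'
import numpy as np, cv2
from scipy.spatial.transform import Rotation as R
from station import env
def rot(a):
    a=np.array(a,float)
    return a if a.shape==(3,3) else R.from_quat(a,scalar_first=True).as_matrix()
def cloud(f):
    h,w=f["range_z"].shape; v,u=np.mgrid[:h,:w]; z=f["range_z"]
    p=np.stack([(u-f["cx"])/f["fx"]*z,-(v-f["cy"])/f["fy"]*z,-z],-1)
    return p@rot(f["attitude"]).T+np.array(f["origin"])
def save(n,img): cv2.imwrite("pics/"+n,np.ascontiguousarray(img[...,::-1]))
E
python3 - <<'E'
from h import *
s=env.state(); print(s)
for n in("top","scene"):
    f=env.grab_frame(n); print(n,{k:f[k] for k in f if k not in("img","range_z")})
    save(n+".png",f["img"]); np.savez(n+".npz",**f)
E
```

```text
{'clock': 0.0, 'joint_pos': array([ 1.23900388,  0.46836353, -0.01158032,  1.60356473,  0.00603291,
        1.0714159 , -0.05632651]), 'qvel': array([ 1.90707714e-03,  1.22089432e-03, -8.67085175e-05,  3.27004434e-04,
        6.47276399e-04,  2.11401797e-04, -9.28029095e-04]), 'effort': array([-9.81160483e-04, -5.20565343e+01, -1.27392818e-02, -2.43746084e+01,
       -5.65753493e-02,  1.73201569e-02,  1.88865465e-04]), 'tool_pos': array([ 0.18484983, -0.62252688,  0.18357363]), 'orientation': array([-8.34941738e-04,  9.89599442e-01,  1.43847855e-01, -2.02296347e-04]), 'wrist_force': array([-0.51307671,  0.44558409, -0.26220299]), 'torque': array([ 0.01796633, -0.02578584,  0.02591782]), 'grip_width': 0.09187783519784913}
top {'fx': 418.2268342728382, 'fy': 418.2268342728382, 'cx': 319.6618959292545, 'cy': 201.29724353117996, 'origin': array([ 0.41457018, -0.02630569,  0.97997581]), 'attitude': array([-0.7056223 , -0.02951035,  0.03253885,  0.70722523])}
scene {'fx': 471.7118203156497, 'fy': 471.7118203156497, 'cx': 321.1439039893167, 'cy': 200.2715343965333, 'origin': array([-0.51439957, -0.51080934,  0.61278045]), 'attitude': array([ 0.72047046,  0.44875789, -0.28944556, -0.44244767])}
```

View pics/top.png

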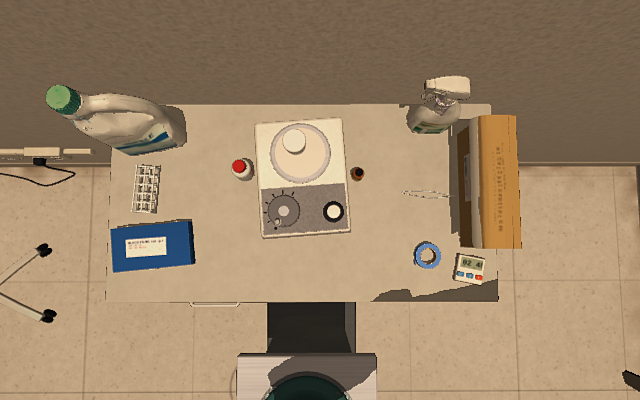

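View pics/scene.png

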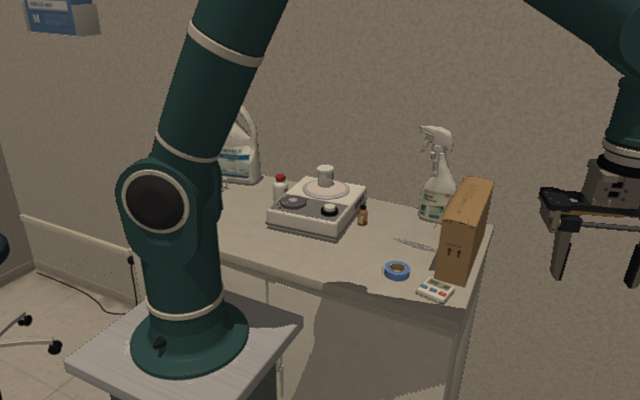

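The top view shows the stirrer with its box corners at about (256,122), (340,118), (350,235), (262,237). The dial is at (283,210), the stud near (277,222) and the button at (334,211). The scene view shows the arm at the right, outside the tall cardboard box, so it must rise before crossing.

```bash
python3 - <<'E'
from h import *
f=dict(np.load("top.npz")); P=cloud(f); img=f["img"]
reg=np.zeros(P.shape[:2],bool); reg[100:250,245:365]=1
m=reg&(P[...,2]>0.045)&(P[...,2]<0.085)
q=P[m][:,:2].astype(np.float32); print("zmed deck",np.median(P[m][:,2]),"rect",cv2.minAreaRect(q))
(c,(a,b),ang)=cv2.minAreaRect(q)
for n,(u,v) in dict(dial=(286,205),stud=(277,222),btn=(334,211),plate=(300,170),deck=(310,230),pot=(293,140)).items():
    print(n,P[v,u])
# obstacles heights
for n,(r0,r1,c0,c1) in dict(box=(110,250,455,525),spray=(70,135,405,475),reag=(150,190,225,258),detergent=(80,160,40,190)).items():
    s=P[r0:r1,c0:c1].reshape(-1,3); s=s[s[:,2]>0.03]; print(n,s.min(0),s.max(0))
m2=reg&(P[...,2]>0.086)&(P[...,2]<0.12); vs,us=np.nonzero(m2); print("high pts",len(vs),[(u,v,P[v,u].round(3)) for u,v in zip(us,vs) if v>190])
save("top_c.png",cv2.resize(img[110:245,245:365],None,fx=4.4,fy=4.4,interpolation=cv2.INTER_CUBIC))
E
```

```text
zmed deck 0.061144677533017666 rect ((0.5527795553207397, 0.0048782676458358765), (0.26007071137428284, 0.262222558259964), 4.167392730712891)
dial [0.48648888 0.04296254 0.07256366]
stud [0.44890595 0.06062594 0.08966036]
btn [ 0.47242702 -0.06095942  0.08427448]
plate [0.56402005 0.01280422 0.06868496]
deck [ 0.43228104 -0.00904014  0.06274697]
pot [0.61903991 0.02534699 0.11986991]
box [ 0.39381907 -0.42834541  0.03003814] [ 0.68407871 -0.02630569  0.97997581]
spray [ 0.41457018 -0.38971737  0.03002739] [ 0.73970566 -0.02630569  0.97997581]
reag [ 0.41457018 -0.02630569  0.03011552] [0.61135993 0.16659527 0.97997581]
detergent [ 0.41457018 -0.02630569  0.03006789] [0.73986441 0.61589359 0.97997581]
high pts 233 [(np.int64(276), np.int64(220), array([0.453, 0.062, 0.094])), (np.int64(277), np.int64(220), array([0.453, 0.06 , 0.094])), (np.int64(278), np.int64(220), array([0.453, 0.058, 0.093])), (np.int64(275), np.int64(221), array([0.451, 0.065, 0.093])), (np.int64(276), np.int64(221), array([0.451, 0.062, 0.094])), (np.int64(277), np.int64(221), array([0.451, 0.06 , 0.092])), (np.int64(278), np.int64(221), array([0.451, 0.058, 0.095])), (np.int64(279), np.int64(221), array([0.451, 0.056, 0.092])), (np.int64(275), np.int64(222), array([0.449, 0.065, 0.091])), (np.int64(276), np.int64(222), array([0.449, 0.063, 0.092])), (np.int64(277), np.int64(222), array([0.449, 0.061, 0.09 ])), (np.int64(278), np.int64(222), array([0.449, 0.058, 0.092])), (np.int64(279), np.int64(222), array([0.449, 0.056, 0.092])), (np.int64(276), np.int64(223), array([0.447, 0.062, 0.093])), (np.int64(277), np.int64(223), array([0.447, 0.06 , 0.093])), (np.int64(278), np.int64(223), array([0.447, 0.058, 0.093]))]
```

View pics/top_c.png

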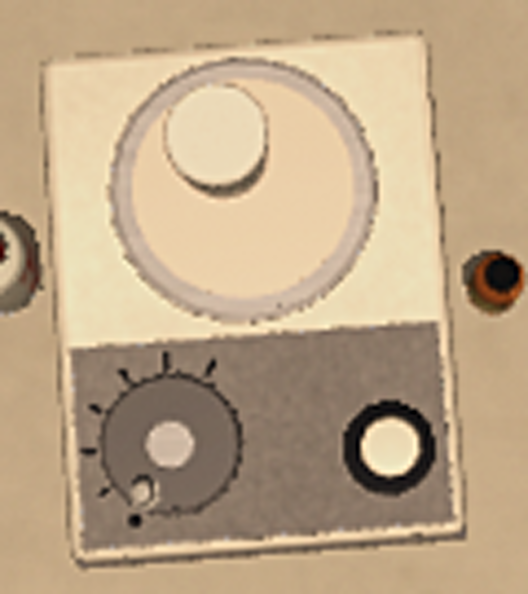

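The crop shows the stud at (143,490) beside the stop dot at (135,520), so the dial is in position 0. The dial centre is at (170,445), the button at (390,447) and bar four at (125,375).

```bash
python3 - <<'E'
from h import *
f=dict(np.load("top.npz")); P=cloud(f); ok=f["range_z"]>0
A=rot(f["attitude"]);o=f["origin"]
def at(u,v,z):
    d=A@np.array([(u-f["cx"])/f["fx"],-(v-f["cy"])/f["fy"],-1]); return o+d*(z-o[2])/d[2]
g=lambda x,y,z:at(245+(x-2.2)/4.4,110+(y-2.2)/4.4,z)
D=g(170,445,.072);B=g(390,447,.07);S=g(143,490,.093);pl=g(244,190,.066)
print("dial",D,"btn",B,"dist",np.linalg.norm((D-B)[:2]),"exp",np.hypot(10,108))
e=np.array([10,108.]);d=(D-B)[:2]; print("yaw btn",np.degrees(np.arctan2(d[1],d[0])-np.arctan2(108,10)))
d=(pl-D)[:2]; print("plate d",np.hypot(*d),np.hypot(127,45),"yaw",np.degrees(np.arctan2(d[1],d[0])-np.arctan2(-45,127)))
s=(S-D)[:2];print("stud",S,np.hypot(*s),np.degrees(np.arctan2(s[1],s[0])))
print("btn z",np.median(P[207:215,330:338,2]),"pot",g(216,135,.121),"oil",g(500,275,.057))
for n,(r0,r1,c0,c1) in dict(box=(110,250,455,525),spray=(70,135,405,475),det=(80,160,40,190)).items():
    q=P[r0:r1,c0:c1][ok[r0:r1,c0:c1]]; q=q[q[:,2]>.03]; print(n,q.min(0).round(3),q.max(0).round(3))
E
```

```text
dial [0.47425338 0.0491735  0.072     ] btn [ 0.47315463 -0.05962757  0.07      ] dist 0.10880661141711676 exp 108.46197490364999
yaw btn 4.711491175659635
plate d 0.1339425670044936 134.73678042761748 yaw 3.8802280752147196
stud [0.45118441 0.06031547 0.093     ] 0.02561875944973462 154.22014319778674
btn z 0.08196619470102268 pot [0.61838335 0.02404435 0.121     ] oil [ 0.56120023 -0.11632333  0.057     ]
box [ 0.394 -0.428  0.03 ] [ 0.684 -0.307  0.166]
spray [ 0.626 -0.39   0.03 ] [ 0.74  -0.195  0.266]
det [0.606 0.237 0.03 ] [0.74  0.616 0.31 ]
```

The plate, button and dial agree: stirrer yaw is about 4.3°, the dial is at (0.474, 0.049) and the stud is in position 0. Next I lift, close the fingers, cross over, and turn.

>>> send_rows([
  {"xyz":[0,0,-0.23],"twist":[0,0,0],"claw":0},
  {"xyz":[0,0,-0.23],"twist":[0,0,0],"claw":0},
  {"xyz":[0,0,-0.23],"twist":[0,0,0],"claw":0},
  {"xyz":[0,0,0],"twist":[0,0,0],"claw":0},
  {"xyz":[0,0,0],"twist":[0,0,0],"claw":0},
], grip_force=10)

```text
clock: 0.52
tool_pos: [0.1854, -0.6241, 0.2901]
orientation: [0.002, 0.99, 0.144, 0.0]
wrist_force: [0.4, -0.7, -0.9]
grip_width: 0.0607
```

>>> send_rows([
  {"xyz":[0.142,-0.185,0],"twist":[0,0,0],"claw":0},
  {"xyz":[0.142,-0.185,0],"twist":[0,0,0],"claw":0},
  {"xyz":[0.142,-0.185,0],"twist":[0,0,0],"claw":0},
  {"xyz":[0.142,-0.185,0],"twist":[0,0,0],"claw":0},
  {"xyz":[0.142,-0.185,0],"twist":[0,0,0],"claw":0},
  {"xyz":[0.142,-0.185,0],"twist":[0,0,0],"claw":0},
  {"xyz":[0.142,-0.185,0],"twist":[0,0,0],"claw":0},
  {"xyz":[0.142,-0.185,0],"twist":[0,0,0],"claw":0},
  {"xyz":[0.142,-0.185,0],"twist":[0,0,0],"claw":0},
  {"xyz":[0.142,-0.185,0],"twist":[0,0,0],"claw":0},
])

```text
clock: 1.35
tool_pos: [0.3097, -0.2941, 0.2863]
orientation: [-0.001, 0.99, 0.144, -0.001]
wrist_force: [0.8, -0.2, 0.4]
grip_width: 0.0006
```

>>> send_rows([
  {"xyz":[0.142,-0.185,0],"twist":[0,0,0],"claw":0},
  {"xyz":[0.142,-0.185,0],"twist":[0,0,0],"claw":0},
  {"xyz":[0.142,-0.185,0],"twist":[0,0,0],"claw":0},
  {"xyz":[0.142,-0.185,0],"twist":[0,0,0],"claw":0},
  {"xyz":[0.142,-0.185,0],"twist":[0,0,0],"claw":0},
  {"xyz":[0.142,-0.185,0],"twist":[0,0,0],"claw":0},
  {"xyz":[0.142,-0.185,0],"twist":[0,0,0],"claw":0},
  {"xyz":[0.142,-0.185,0],"twist":[0,0,0],"claw":0},
  {"xyz":[0.142,-0.185,0],"twist":[0,0,0],"claw":0},
  {"xyz":[0.142,-0.185,0],"twist":[0,0,0],"claw":0},
])

```text
clock: 2.18
tool_pos: [0.4346, 0.0317, 0.2866]
orientation: [-0.0, 0.99, 0.144, -0.001]
wrist_force: [1.0, -0.4, -0.3]
grip_width: 0.0008
```

>>> send_rows([
  {"xyz":[0,0,0],"twist":[0,0,-0.0766],"claw":0},
  {"xyz":[0,0,0],"twist":[0,0,-0.0766],"claw":0},
  {"xyz":[0,0,0],"twist":[0,0,-0.0766],"claw":0},
  {"xyz":[0,0,0],"twist":[0,0,-0.0766],"claw":0},
  {"xyz":[0,0,0],"twist":[0,0,-0.0766],"claw":0},
  {"xyz":[0,0,0],"twist":[0,0,-0.0766],"claw":0},
  {"xyz":[0,0,0],"twist":[0,0,-0.0766],"claw":0},
  {"xyz":[0,0,0],"twist":[0,0,-0.0766],"claw":0},
  {"xyz":[0,0,0],"twist":[0,0,-0.0766],"claw":0},
  {"xyz":[0,0,0],"twist":[0,0,-0.0766],"claw":0},
])

```text
clock: 3.02
tool_pos: [0.4342, 0.0301, 0.2863]
orientation: [-0.001, 0.732, 0.681, -0.001]
wrist_force: [0.2, -0.2, -0.2]
grip_width: 0.0007
```

>>> send_rows([
  {"xyz":[0,0,0],"twist":[0,0,-0.0766],"claw":0},
  {"xyz":[0,0,0],"twist":[0,0,-0.0766],"claw":0},
  {"xyz":[0,0,0],"twist":[0,0,-0.0766],"claw":0},
  {"xyz":[0,0,0],"twist":[0,0,-0.0766],"claw":0},
  {"xyz":[0,0,0],"twist":[0,0,-0.0766],"claw":0},
  {"xyz":[0,0,0],"twist":[0,0,-0.0766],"claw":0},
  {"xyz":[0,0,0],"twist":[0,0,-0.0766],"claw":0},
  {"xyz":[0,0,0],"twist":[0,0,-0.0766],"claw":0},
  {"xyz":[0,0,0],"twist":[0,0,-0.0766],"claw":0},
  {"xyz":[0,0,0],"twist":[0,0,-0.0766],"claw":0},
])

```text
clock: 3.85
tool_pos: [0.4343, 0.0301, 0.2864]
orientation: [-0.002, 0.218, 0.976, -0.0]
wrist_force: [0.2, -0.0, -0.0]
grip_width: 0.0007
```

```bash
python3 - <<'E'
from h import *
f=env.grab_frame("wrist"); np.savez("w1.npz",**f); save("w1.png",f["img"]); print({k:f[k] for k in f if k not in("img","range_z")}); print(env.state()["joint_pos"])
E
```

```text
{'fx': 309.70691628693146, 'fy': 309.70691628693146, 'cx': 321.7542342843448, 'cy': 193.4242565773073, 'origin': array([0.37604945, 0.05824346, 0.48567583]), 'attitude': array([ 0.8385669 , -0.09915541, -0.06227742,  0.53206699])}
[ 0.60901538  0.04728829 -0.76215403  1.92656792  0.03435725  1.18402426
  0.97012836]
```

View pics/w1.png

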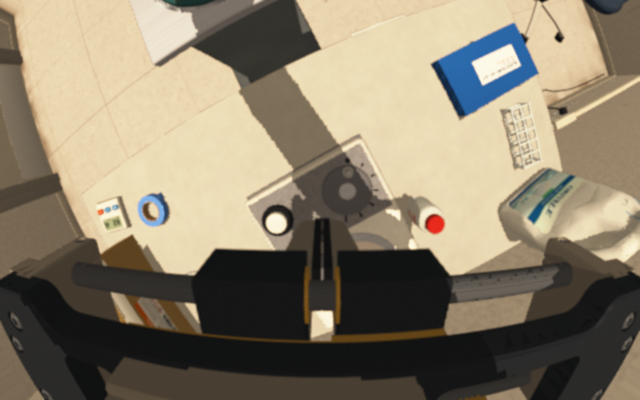

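The wrist view shows closed, tapered fingertips ending near (322,220). The stud is at (348,170) beside the dial centre (346,191), with clear space for the tips, so I descend.

>>> send_rows([
  {"xyz":[0,0,0.23],"twist":[0,0,0],"claw":0},
  {"xyz":[0,0,0.23],"twist":[0,0,0],"claw":0},
  {"xyz":[0,0,0.23],"twist":[0,0,0],"claw":0},
  {"xyz":[0,0,0.23],"twist":[0,0,0],"claw":0},
  {"xyz":[0,0,0.23],"twist":[0,0,0],"claw":0},
  {"xyz":[0,0,0.13],"twist":[0,0,0],"claw":0},
  {"xyz":[0,0,0.1],"twist":[0,0,0],"claw":0},
  {"xyz":[0,0,0],"twist":[0,0,0],"claw":0},
  {"xyz":[0,0,0],"twist":[0,0,0],"claw":0},
])

```text
clock: 4.65
tool_pos: [0.434, 0.0305, 0.08]
orientation: [-0.002, 0.222, 0.975, -0.0]
wrist_force: [-0.1, 0.5, 0.4]
grip_width: 0.0003
```

>>> send_rows([
  {"xyz":[0,0.02,0],"twist":[0,0,0],"claw":0},
  {"xyz":[0,0.02,0],"twist":[0,0,0],"claw":0},
  {"xyz":[0,0.02,0],"twist":[0,0,0],"claw":0},
  {"xyz":[0,0,0],"twist":[0,0,0],"claw":0},
])

```text
clock: 4.98
tool_pos: [0.4403, 0.039, 0.0819]
orientation: [0.001, 0.221, 0.975, 0.0]
wrist_force: [-0.8, 0.9, 0.8]
grip_width: 0.0011
```

>>> send_rows([
  {"xyz":[0,0.015,0],"twist":[0,0,0],"claw":0},
  {"xyz":[0,0.015,0],"twist":[0,0,0],"claw":0},
  {"xyz":[0,0,0],"twist":[0,0,0],"claw":0},
])

```text
clock: 5.23
tool_pos: [0.4416, 0.0428, 0.0812]
orientation: [0.0, 0.221, 0.975, 0.0]
wrist_force: [0.3, 0.1, 1.0]
grip_width: 0.0006
```

>>> send_rows([
  {"xyz":[0,0.015,0],"twist":[0,0,0],"claw":0},
  {"xyz":[0,0,0],"twist":[0,0,0],"claw":0},
])

```text
clock: 5.4
tool_pos: [0.4424, 0.0447, 0.081]
orientation: [0.0, 0.221, 0.975, 0.0]
wrist_force: [0.1, 0.0, 0.5]
grip_width: 0.0004
```

>>> send_rows([
  {"xyz":[0,0.015,0],"twist":[0,0,0],"claw":0},
  {"xyz":[0,0,0],"twist":[0,0,0],"claw":0},
])

```text
clock: 5.57
tool_pos: [0.4433, 0.0468, 0.081]
orientation: [0.0, 0.221, 0.975, 0.0]
wrist_force: [0.0, 0.5, 0.0]
grip_width: 0.0004
```

>>> send_rows([
  {"xyz":[0,0.01,0],"twist":[0,0,0],"claw":0},
  {"xyz":[0,0,0],"twist":[0,0,0],"claw":0},
])

```text
clock: 5.73
tool_pos: [0.4439, 0.0481, 0.081]
orientation: [0.0, 0.221, 0.975, 0.0]
wrist_force: [0.4, -0.2, 0.3]
grip_width: 0.0004
```

>>> send_rows([
  {"xyz":[0,0.01,0],"twist":[0,0,0],"claw":0},
  {"xyz":[0,0,0],"twist":[0,0,0],"claw":0},
])

```text
clock: 5.9
tool_pos: [0.4446, 0.0494, 0.081]
orientation: [0.0, 0.221, 0.975, 0.0]
wrist_force: [-1.0, 0.0, -0.1]
grip_width: 0.0006
```

>>> send_rows([
  {"xyz":[0,0.01,0],"twist":[0,0,0],"claw":0},
  {"xyz":[0,0,0],"twist":[0,0,0],"claw":0},
])

```text
clock: 6.07
tool_pos: [0.4453, 0.0507, 0.081]
orientation: [0.0, 0.221, 0.975, 0.0]
wrist_force: [-0.1, -0.5, 0.4]
grip_width: 0.0004
```

>>> send_rows([
  {"xyz":[0,0.01,0],"twist":[0,0,0],"claw":0},
  {"xyz":[0,0,0],"twist":[0,0,0],"claw":0},
])

```text
clock: 6.23
tool_pos: [0.4459, 0.0521, 0.081]
orientation: [0.0, 0.221, 0.975, 0.0]
wrist_force: [0.3, -0.7, -0.3]
grip_width: 0.0005
```

>>> send_rows([
  {"xyz":[0,0.01,0],"twist":[0,0,0],"claw":0},
  {"xyz":[0,0,0],"twist":[0,0,0],"claw":0},
])

```text
clock: 6.4
tool_pos: [0.4466, 0.0535, 0.081]
orientation: [0.0, 0.221, 0.975, 0.0]
wrist_force: [-0.2, -0.5, -0.4]
grip_width: 0.0005
```

```bash
python3 - <<'E'
from h import *
a=env.grab_frame("wrist")["img"][120:280,240:440]; b=env.grab_frame("scene")["img"][165:235,240:360]
a=cv2.resize(a,(500,400),interpolation=2); b=cv2.resize(b,(686,400),interpolation=2)[:, :300]
save("w2.png",np.hstack([a,b]))
E
```

```text
(no output)
```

View pics/w2.png

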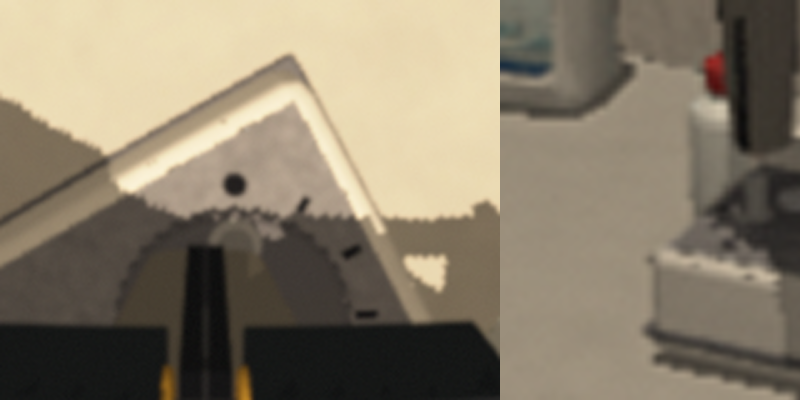

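The left panel (wrist) shows the stud at (237,240) with the fingertip's right edge at (228,248). They overlap sideways but there is no contact force. I'll project the expected points to find the radial error.

```bash
python3 - <<'E'
from h import *
f=env.grab_frame("wrist"); s=env.state(); print(s["tool_pos"],s["wrist_force"])
A=rot(f["attitude"]);o=f["origin"]
def proj(p):
    c=A.T@(np.array(p)-o); x,y,z=c[0],-c[1],-c[2]; r=np.hypot(x,y); k=f["fx"]*np.arctan2(r,z)/r
    u,v=f["cx"]+k*x,f["cy"]+k*y; return np.round([u,v,(u-240)*2.5,(v-120)*2.5],1)
D=np.array([.4743,.0492]);t=lambda r,a:D+r*np.array([np.cos(np.radians(a)),np.sin(np.radians(a))])
print("stud0",proj([*t(.027,154.3),.093]),"stud5deg",proj([*t(.027,144.3),.093]),"dot",proj([*t(.043,154.3),.061]),"bar1",proj([*t(.043,124.3),.061]))
T=s["tool_pos"]; Q=rot(s["orientation"])
for dx in(-.01,-.005,0,.005,.01):
    print(dx,proj(T+Q@[dx,0,0]),proj(T+Q@[dx,.006,0]))
z=f["range_z"]
for uv in [(322,222),(322,225),(330,225),(334,217)]: print(uv,z[uv[1],uv[0]])
E
```

```text
[0.44641539 0.05321603 0.08095065] [ 1.4775926   0.10076703 -0.71209663]
stud0 [334.2 223.6 235.5 258.9] stud5deg [341.5 224.2 253.7 260.4] dot [332.8 188.1 231.9 170.4] bar1 [361.9 195.9 304.9 189.8]
-0.01 [321.  231.7 202.4 279.3] [329.7 231.7 224.3 279.2]
-0.005 [321.  224.8 202.4 262.1] [329.8 224.8 224.5 262.1]
0 [321.  217.9 202.4 244.7] [329.8 217.9 224.6 244.7]
0.005 [321.  210.8 202.4 227. ] [329.9 210.8 224.8 227. ]
0.01 [321.  203.6 202.4 209.1] [330.  203.6 224.9 209.1]
(322, 222) 0.17021324
(322, 225) 0.16640641
(330, 225) 0.16917053
(334, 217) 0.20273925
```

```bash
python3 - <<'E'
from h import *
f=env.grab_frame("wrist"); s=env.state(); print(s["tool_pos"])
A=rot(f["attitude"]);o=f["origin"]; np.set_printoptions(linewidth=220)
v,u=np.mgrid[:400,:640]; x=(u-f["cx"])/f["fx"];y=(v-f["cy"])/f["fy"]; th=np.hypot(x,y)+1e-9
z=f["range_z"]; k=np.tan(th)/th*z; P=np.stack([k*x,-k*y,-z],-1)@A.T+o
# tangential/radial/z in mm relative to dial axis, stud direction 154.3
a=np.radians(154.3); r=np.array([np.cos(a),np.sin(a)]); t=np.array([r[1],-r[0]])
d=P[...,:2]-[.4743,.0492]
for vv in range(200,246,3):
    print(vv," ".join("%4d,%3d,%4d"%(1e3*d[vv,uu]@t,1e3*d[vv,uu]@r,1e3*P[vv,uu,2]) for uu in range(311,350,3)))
E
```

```text
[0.44641426 0.05321727 0.08094958]
200  -15, 33,  59  -13, 33,  58  -11, 33,  59   -9, 33,  58   -7, 33,  59   -4, 33,  58   -2, 33,  59    0, 33,  59    1, 33,  58    3, 33,  59    6, 33,  59    8, 33,  59   10, 33,  58
203  -15, 31,  59  -13, 31,  59  -11, 31,  60   -9, 31,  59   -7, 31,  59   -4, 31,  58   -2, 31,  59    0, 31,  59    1, 32,  64    3, 31,  61    6, 31,  59    8, 31,  59   10, 31,  59
206  -15, 29,  60  -13, 28,  58  -11, 31,  66   -9, 30,  65   -7, 31,  67   -5, 31,  68   -2, 31,  67    0, 32,  69    1, 31,  69    3, 31,  68    5, 31,  69    7, 31,  67   10, 30,  65
209  -15, 27,  63  -13, 28,  64  -11, 29,  69   -9, 29,  70   -7, 29,  70   -5, 29,  69   -2, 30,  71    0, 30,  70    1, 30,  72    3, 30,  71    5, 29,  70    7, 29,  69    9, 30,  70
212  -15, 27,  70  -13, 27,  70  -11, 27,  70   -9, 27,  70   -7, 27,  70   -5, 28,  72   -2, 28,  72    0, 29,  74    1, 29,  74    3, 28,  72    5, 28,  72    7, 27,  70    9, 28,  71
215  -15, 25,  70  -13, 25,  71  -11, 25,  70   -9, 25,  71   -7, 25,  71   -5, 26,  72   -2, 26,  73   -1, 28,  79    0, 28,  80    3,
[... 1210 characters left out ...]
36   -8, 35, 137   -7, 36, 137   -5, 36, 137   -4, 35, 136   -2, 36, 138   -1, 36, 139    0, 36, 138    1, 36, 138    2, 36, 138    4, 36, 137
239  -13, 36, 142  -11, 36, 143  -10, 36, 142   -8, 36, 142   -7, 36, 142   -5, 36, 142   -4, 36, 142   -3, 36, 141   -1, 36, 142    0, 36, 142    1, 36, 142    2, 36, 141    4, 36, 142
242  -12, 36, 147  -11, 36, 147  -10, 36, 147   -8, 37, 147   -7, 36, 147   -6, 37, 147   -4, 36, 147   -3, 36, 146   -1, 36, 146    0, 36, 147    0, 36, 147    2, 36, 146    3, 36, 145
245  -12, 36, 149  -11, 35, 148  -10, 36, 150   -8, 36, 149   -7, 36, 149   -6, 36, 150   -4, 36, 149   -3, 36, 150   -2, 36, 150    0, 36, 149    0, 36, 150    2, 36, 150    3, 36, 150
```

```bash
python3 - <<'E'
from h import *
f=env.grab_frame("scene"); P=cloud(f)*1e3
for v in range(183,203,1): print(v," ".join("%4d,%3d,%3d"%tuple(P[v,u]) for u in range(276,296,2)))
E
```

```text
183  560,150, 67  559,143, 69  444, 67,129  438, 58,133  434, 49,136  436, 45,136  438, 40,137  446, 39,134  716,186,  1  719,180,  1
184  554,147, 67  557,142, 67  446, 68,125  440, 59,129  432, 48,134  433, 43,135  439, 40,133  443, 37,132  711,183,  0  716,178,  0
185  555,147, 64  555,141, 65  444, 67,123  439, 58,127  434, 50,130  434, 43,132  437, 40,131  447, 39,128  711,183, -3  709,175, -1
186  553,147, 61  551,139, 63  444, 67,120  436, 57,125  436, 51,127  440, 47,126  442, 42,126  445, 38,126  696,174,  0  586,105, 57
187  553,147, 58  553,140, 60  441, 65,119  437, 57,122  436, 50,124  433, 43,126  440, 41,124  444, 37,124  575,106, 58  578,101, 58
188  550,145, 56  549,137, 58  443, 67,115  437, 57,119  433, 49,123  433, 43,124  439, 41,122  447, 39,119  567,101, 59  568, 95, 60
189  551,146, 53  555,141, 52  552,133, 55  438, 58,116  435, 50,119  435, 44,120  438, 40,120  445, 38,118  558, 96, 61  566, 94, 58
190  553,147, 49  555,141, 49  554,134, 51  435, 56,115  437, 51,115  434, 44,118  444, 43,114  446, 39,114  553, 94, 60  558, 90, 59
191  556,149, 44  552,139, 4
[... 879 characters left out ...]
, 71  497, 62, 68  493, 54, 71
198  553,148, 23  550,139, 26  494, 98, 58  476, 81, 70  446, 57, 87  453, 55, 85  480, 65, 72  486, 62, 70  484, 55, 72  490, 52, 70
199  551,147, 20  553,141, 21  488, 94, 59  466, 75, 72  446, 57, 84  451, 54, 83  475, 62, 71  476, 56, 72  480, 52, 71  486, 50, 69
200  551,147, 17  475, 93, 61  462, 79, 70  461, 72, 72  447, 58, 81  451, 54, 80  467, 58, 72  467, 51, 74  472, 48, 73  474, 43, 73
201  474, 99, 57  473, 92, 59  461, 78, 67  457, 70, 71  446, 57, 78  456, 57, 74  466, 56, 71  466, 51, 71  466, 44, 73  471, 41, 71
202  466, 94, 58  467, 88, 60  455, 75, 68  451, 66, 72  447, 58, 75  451, 54, 74  459, 53, 71  462, 48, 71  462, 42, 72  467, 39, 71
```

Two cameras agree on this disagreement: the real fingertips end at z≈0.109, while the reported TCP is at z=0.081. The closed fingers therefore end about 28 mm short of it, and they are above the 93 mm stud rather than beside it. I'll back off 15 mm, lower by 28 mm, and approach again.

>>> send_rows([
  {"xyz":[0,-0.05,0],"twist":[0,0,0],"claw":0},
  {"xyz":[0,-0.05,0],"twist":[0,0,0],"claw":0},
  {"xyz":[0,0,0],"twist":[0,0,0],"claw":0},
  {"xyz":[0,0,0.05],"twist":[0,0,0],"claw":0},
  {"xyz":[0,0,0.05],"twist":[0,0,0],"claw":0},
  {"xyz":[0,0,0.05],"twist":[0,0,0],"claw":0},
  {"xyz":[0,0,0.035],"twist":[0,0,0],"claw":0},
  {"xyz":[0,0,0],"twist":[0,0,0],"claw":0},
])

```text
clock: 7.32
tool_pos: [0.4389, 0.0399, 0.0517]
orientation: [-0.001, 0.221, 0.975, -0.0]
wrist_force: [-0.2, -0.2, -0.0]
grip_width: 0.0005
```

```bash
cat > tip.py <<'E'
from h import *
def tip():
    f=env.grab_frame("scene"); P=cloud(f); s=env.state(); T=s["tool_pos"]
    m=(np.linalg.norm(P[...,:2]-T[:2],axis=-1)<.022)&(P[...,2]>T[2]+.015)&(P[...,2]<.25)
    return f,P,m,s
E
python3 - <<'E'
from tip import *
f,P,m,s=tip(); q=P[m]; z=np.sort(q[:,2]); print(s["tool_pos"],s["wrist_force"],z[:25:3])
lo=q[q[:,2]<z[0]+.04]; d=(lo[:,:2]-s["tool_pos"][:2])
print(lo.min(0),lo.max(0))
save("s3.png",cv2.resize(f["img"][160:240,230:370],(700,400),interpolation=2))
E
```

```text
[0.43926859 0.0400312  0.0523319 ] [ 0.11277138 -1.25465032 -0.03323894] [0.06801794 0.06826151 0.0690006  0.06930212 0.06994405 0.07037639
 0.07071091 0.07083049 0.07137201]
[0.42396703 0.02223702 0.06801794] [0.4553899  0.0603463  0.10789957]
```

View pics/s3.png

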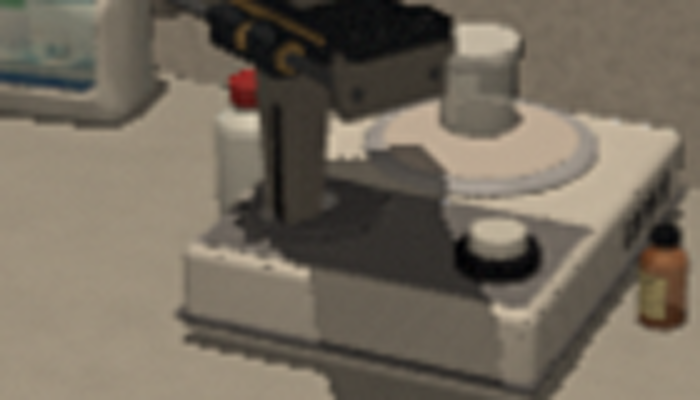

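The tip at (290,215) is now just above the dial face, beside the stud. The pot and oil bottle are clear. I advance to contact.

>>> send_rows([
  {"xyz":[0,0.02,0],"twist":[0,0,0],"claw":0},
  {"xyz":[0,0.02,0],"twist":[0,0,0],"claw":0},
  {"xyz":[0,0,0],"twist":[0,0,0],"claw":0},
])

```text
clock: 7.62
tool_pos: [0.4425, 0.0452, 0.0533]
orientation: [-0.0, 0.221, 0.975, -0.0]
wrist_force: [-0.1, -2.2, -0.5]
grip_width: 0.0004
```

>>> send_rows([
  {"xyz":[0,0.012,0],"twist":[0,0,0],"claw":0},
  {"xyz":[0,0,0],"twist":[0,0,0],"claw":0},
])

```text
clock: 7.78
tool_pos: [0.4429, 0.0464, 0.0532]
orientation: [-0.0, 0.221, 0.975, -0.001]
wrist_force: [-2.1, -3.0, -0.3]
grip_width: 0.0008
```

>>> send_rows([
  {"xyz":[0,0.012,0],"twist":[0,0,0],"claw":0},
  {"xyz":[0,0,0],"twist":[0,0,0],"claw":0},
])

```text
clock: 7.95
tool_pos: [0.4441, 0.0487, 0.0533]
orientation: [0.0, 0.221, 0.975, 0.0]
wrist_force: [-1.2, -0.4, -0.0]
grip_width: 0.0002
```

>>> send_rows([
  {"xyz":[0,0.012,0],"twist":[0,0,0],"claw":0},
  {"xyz":[0,0,0],"twist":[0,0,0],"claw":0},
])

```text
clock: 8.12
tool_pos: [0.4455, 0.0508, 0.0534]
orientation: [0.001, 0.221, 0.975, 0.001]
wrist_force: [0.2, -0.2, -0.7]
grip_width: 0.0004
```

>>> send_rows([
  {"xyz":[0,0.012,0],"twist":[0,0,0],"claw":0},
  {"xyz":[0,0,0],"twist":[0,0,0],"claw":0},
])

```text
clock: 8.28
tool_pos: [0.4465, 0.0524, 0.0535]
orientation: [0.001, 0.221, 0.975, 0.001]
wrist_force: [1.0, -0.2, -0.4]
grip_width: 0.0008
```

Contact built to about 3.7 N and then released as the dial jumped to position 1. Next I turn the tool to follow the stud and push round the axis: each 5° row is a shift of (0.011, 0.016) units with a twist of 0.0556.

>>> send_rows([
  {"xyz":[0.043,0.013,0],"twist":[0,0,0],"claw":0},
  {"xyz":[0,0,0],"twist":[0,0,0.068],"claw":0},
  {"xyz":[0,0,0],"twist":[0,0,0.068],"claw":0},
  {"xyz":[0,0,0],"twist":[0,0,0.068],"claw":0},
  {"xyz":[0,0,0],"twist":[0,0,0.068],"claw":0},
  {"xyz":[0,0,0],"twist":[0,0,0],"claw":0},
])

```text
clock: 8.78
tool_pos: [0.4407, 0.0568, 0.0534]
orientation: [0.0, 0.424, 0.906, 0.0]
wrist_force: [-0.0, -0.4, -0.4]
grip_width: 0.0003
```

>>> send_rows([
  {"xyz":[0.011,0.016,0],"twist":[0,0,0.0556],"claw":0},
  {"xyz":[0.011,0.016,0],"twist":[0,0,0.0556],"claw":0},
  {"xyz":[0,0,0],"twist":[0,0,0],"claw":0},
])

```text
clock: 9.03
tool_pos: [0.4427, 0.0626, 0.0534]
orientation: [0.0, 0.5, 0.866, 0.0]
wrist_force: [0.8, -0.2, -0.4]
grip_width: 0.0005
```

>>> send_rows([
  {"xyz":[0.011,0.016,0],"twist":[0,0,0.0556],"claw":0},
  {"xyz":[0,0,0],"twist":[0,0,0],"claw":0},
])

```text
clock: 9.2
tool_pos: [0.4438, 0.0648, 0.0533]
orientation: [0.0, 0.537, 0.844, 0.0]
wrist_force: [0.3, -0.1, 0.1]
grip_width: 0.0004
```

>>> send_rows([
  {"xyz":[0.011,0.016,0],"twist":[0,0,0.0556],"claw":0},
  {"xyz":[0,0,0],"twist":[0,0,0],"claw":0},
])

```text
clock: 9.37
tool_pos: [0.4444, 0.0665, 0.0531]
orientation: [-0.0, 0.573, 0.82, -0.001]
wrist_force: [-2.3, -0.4, 1.2]
grip_width: 0.0002
```

>>> send_rows([
  {"xyz":[0.011,0.016,0],"twist":[0,0,0.0556],"claw":0},
  {"xyz":[0,0,0],"twist":[0,0,0],"claw":0},
])

```text
clock: 9.53
tool_pos: [0.4462, 0.0692, 0.0531]
orientation: [-0.0, 0.608, 0.794, -0.0]
wrist_force: [-2.0, -0.1, -0.2]
grip_width: 0.0005
```

>>> send_rows([
  {"xyz":[0.011,0.016,0],"twist":[0,0,0.0556],"claw":0},
  {"xyz":[0,0,0],"twist":[0,0,0],"claw":0},
])

```text
clock: 9.7
tool_pos: [0.4489, 0.0719, 0.0532]
orientation: [0.0, 0.642, 0.767, 0.0]
wrist_force: [-0.1, 0.1, -0.1]
grip_width: 0.0004
```

>>> send_rows([
  {"xyz":[0.011,0.016,0],"twist":[0,0,0.0556],"claw":0},
  {"xyz":[0,0,0],"twist":[0,0,0],"claw":0},
])

```text
clock: 9.87
tool_pos: [0.4516, 0.0738, 0.0533]
orientation: [0.0, 0.675, 0.738, 0.001]
wrist_force: [0.2, 0.7, -0.3]
grip_width: 0.0005
```

>>> send_rows([
  {"xyz":[0.011,0.016,0],"twist":[0,0,0.0556],"claw":0},
  {"xyz":[0,0,0],"twist":[0,0,0],"claw":0},
])

```text
clock: 10.03
tool_pos: [0.454, 0.0754, 0.0534]
orientation: [0.0, 0.706, 0.708, 0.001]
wrist_force: [-0.3, -0.5, 0.1]
grip_width: 0.0006
```

```bash
python3 - <<'E'
from h import *
f=env.grab_frame("wrist"); s=env.state(); T=s["tool_pos"]; q=s["orientation"]; yaw=np.degrees(2*np.arctan2(q[2],q[1])); D=np.array([.4743,.0492])
a=np.radians(yaw); r=np.array([np.cos(a),np.sin(a)]); t=np.array([r[1],-r[0]]); print(yaw,(T[:2]-D)@r,(T[:2]-D)@t,T,s["wrist_force"])
A=rot(f["attitude"]);o=f["origin"]
v,u=np.mgrid[:400,:640]; x=(u-f["cx"])/f["fx"];y=(v-f["cy"])/f["fy"]; th=np.hypot(x,y)+1e-9
k=np.tan(th)/th*f["range_z"]; P=np.stack([k*x,-k*y,-f["range_z"]],-1)@A.T+o
d=P[...,:2]-D; m=(np.hypot(d[...,0],d[...,1])<.034)&(P[...,2]>.079)&(P[...,2]<.096)
p=P[m]; print(len(p),p.mean(0) if len(p) else '', np.degrees(np.arctan2(*(p.mean(0)[:2]-D)[::-1])))
save("w4.png",cv2.resize(f["img"][120:280,200:440],(720,480),interpolation=2))
E
```

```text
90.27288171135824 0.026180853287526645 -0.02049892002323139 [0.45367662 0.07528293 0.05331481] [ 0.02317207 -0.51267317 -0.77665515]
276 [0.47535695 0.07746631 0.0892069 ] 87.85856153894274
```

View pics/w4.png

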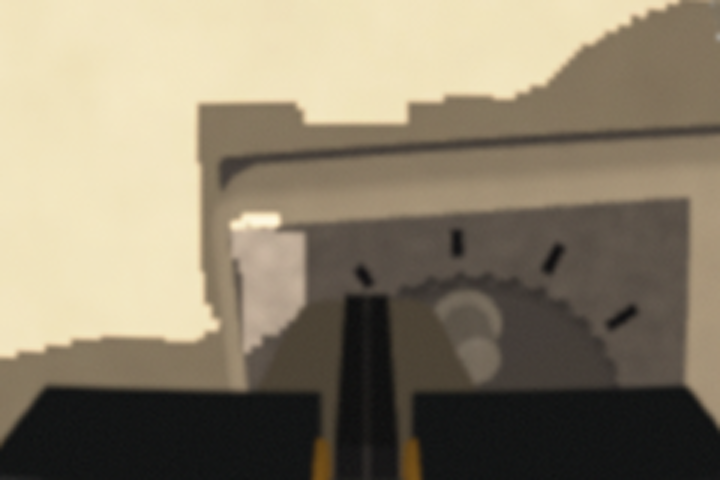

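The stud at (468,315) is aligned with bar 2 at (457,243), so the dial is in position 2. Each jump comes about when the stud leads the tool frame by 9°, so I expect the next at frame angles of about 70° and 40°.

>>> send_rows([
  {"xyz":[0.011,0.016,0],"twist":[0,0,0.0556],"claw":0},
  {"xyz":[0.011,0.016,0],"twist":[0,0,0.0556],"claw":0},
  {"xyz":[0,0,0],"twist":[0,0,0],"claw":0},
])

```text
clock: 10.33
tool_pos: [0.4575, 0.0781, 0.053]
orientation: [-0.0, 0.766, 0.643, -0.001]
wrist_force: [-1.6, -0.8, 0.6]
grip_width: 0.0005
```

>>> send_rows([
  {"xyz":[0.011,0.016,0],"twist":[0,0,0.0556],"claw":0},
  {"xyz":[0,0,0],"twist":[0,0,0],"claw":0},
])

```text
clock: 10.5
tool_pos: [0.4605, 0.0796, 0.0531]
orientation: [-0.0, 0.793, 0.61, -0.0]
wrist_force: [-1.7, 0.7, 0.1]
grip_width: 0.0004
```

>>> send_rows([
  {"xyz":[0.011,0.016,0],"twist":[0,0,0.0556],"claw":0},
  {"xyz":[0,0,0],"twist":[0,0,0],"claw":0},
])

```text
clock: 10.67
tool_pos: [0.464, 0.0808, 0.0533]
orientation: [0.0, 0.818, 0.575, 0.001]
wrist_force: [0.3, -0.1, 0.3]
grip_width: 0.0003
```

>>> send_rows([
  {"xyz":[0.011,0.016,0],"twist":[0,0,0.0556],"claw":0},
  {"xyz":[0,0,0],"twist":[0,0,0],"claw":0},
])

```text
clock: 10.83
tool_pos: [0.4672, 0.0812, 0.0534]
orientation: [0.0, 0.843, 0.538, 0.001]
wrist_force: [0.2, 0.5, 0.0]
grip_width: 0.0006
```

```bash
cat > stud.py <<'E'
from h import *
s=env.state(); T=s["tool_pos"]; q=s["orientation"]; yaw=np.degrees(2*np.arctan2(q[2],q[1])); D=np.array([.4743,.0492])
a=np.radians(yaw); r=np.array([np.cos(a),np.sin(a)]); t=np.array([r[1],-r[0]]); print("yaw",yaw,"r",(T[:2]-D)@r,"t",(T[:2]-D)@t,T,s["wrist_force"],s["joint_pos"].round(2))
f=env.grab_frame("wrist"); A=rot(f["attitude"]);o=f["origin"]
v,u=np.mgrid[:400,:640]; x=(u-f["cx"])/f["fx"];y=(v-f["cy"])/f["fy"]; th=np.hypot(x,y)+1e-9
k=np.tan(th)/th*f["range_z"]; P=np.stack([k*x,-k*y,-f["range_z"]],-1)@A.T+o
d=P[...,:2]-D; m=(np.hypot(d[...,0],d[...,1])<.034)&(P[...,2]>.079)&(P[...,2]<.096)
p=P[m]; print(len(p),p.mean(0) if len(p) else '', np.degrees(np.arctan2(*(p.mean(0)[:2]-D)[::-1])))
E
python3 stud.py
```

```text
yaw 65.10704728512532 r 0.026063771095991378 t -0.019928538489815854 [0.46719378 0.08123074 0.05338389] [0.2434204  0.47123427 0.00648412] [-0.    0.39 -0.28  2.11  0.17  0.66 -0.84]
288 [0.48745766 0.0756862  0.0891475 ] 63.58300529851143
```

The dial is in position 3: the stud measures 63.6° against 64.3° expected. One more click.

>>> send_rows([
  {"xyz":[0.011,0.016,0],"twist":[0,0,0.0556],"claw":0},
  {"xyz":[0.011,0.016,0],"twist":[0,0,0.0556],"claw":0},
  {"xyz":[0,0,0],"twist":[0,0,0],"claw":0},
])

```text
clock: 11.13
tool_pos: [0.4723, 0.0817, 0.0532]
orientation: [0.0, 0.887, 0.462, -0.0]
wrist_force: [-0.2, -0.2, 0.1]
grip_width: 0.0001
```

>>> send_rows([
  {"xyz":[0.011,0.016,0],"twist":[0,0,0.0556],"claw":0},
  {"xyz":[0,0,0],"twist":[0,0,0],"claw":0},
])

```text
clock: 11.3
tool_pos: [0.4745, 0.0821, 0.0531]
orientation: [-0.0, 0.906, 0.423, -0.0]
wrist_force: [-2.4, 0.7, -0.2]
grip_width: 0.0006
```

>>> send_rows([
  {"xyz":[0.011,0.016,0],"twist":[0,0,0.0556],"claw":0},
  {"xyz":[0,0,0],"twist":[0,0,0],"claw":0},
])

```text
clock: 11.47
tool_pos: [0.4779, 0.0818, 0.0532]
orientation: [0.0, 0.924, 0.384, 0.0]
wrist_force: [-0.0, 0.1, 0.1]
grip_width: 0.0007
```

```bash
python3 stud.py
```

```text
yaw 45.10911547152168 r 0.025676267428315285 t -0.02043709568735599 [0.47794255 0.08181407 0.05321776] [-0.01743228  0.07603248  0.09196011] [-0.07  0.4  -0.2   2.09  0.12  0.66 -1.14]
232 [0.49498115 0.07180312 0.08906089] 47.54245978669449
```

The force is near zero but the stud reads 47.5°, close to the mid-point (49°), so it may still be moving. I look again before deciding.

>>> send_rows([
  {"xyz":[0,0,0],"twist":[0,0,0],"claw":0},
  {"xyz":[0,0,0],"twist":[0,0,0],"claw":0},
])

```text
clock: 11.68
tool_pos: [0.478, 0.0817, 0.0532]
orientation: [0.0, 0.924, 0.383, 0.0]
wrist_force: [-0.2, 0.7, 0.4]
grip_width: 0.0007
```

```bash
python3 stud.py
```

```text
yaw 45.07762641963094 r 0.025598697935111343 t -0.020318270330989107 [0.47798983 0.08167323 0.05323202] [-0.2238471   0.70407321  0.39459033] [-0.07  0.4  -0.2   2.09  0.12  0.66 -1.14]
232 [0.4950823  0.07177439 0.08896771] 47.366895787552245
```

>>> send_rows([
  {"xyz":[0.011,0.016,0],"twist":[0,0,0.0556],"claw":0},
  {"xyz":[0,0,0],"twist":[0,0,0],"claw":0},
  {"xyz":[0,0,0],"twist":[0,0,0],"claw":0},
])

```text
clock: 11.98
tool_pos: [0.4809, 0.0806, 0.0532]
orientation: [0.0, 0.94, 0.342, 0.0]
wrist_force: [0.1, 0.3, -0.1]
grip_width: 0.0008
```

```bash
python3 stud.py
```

```text
yaw 40.03861661777717 r 0.025317953061539517 t -0.019794745153555282 [0.48094967 0.08064221 0.05324579] [ 0.13307228  0.29209081 -0.07153257] [-0.09  0.4  -0.17  2.09  0.11  0.66 -1.21]
272 [0.49769614 0.06909759 0.08951666] 40.37999657966007
```

>>> send_rows([
  {"xyz":[0,-0.05,0],"twist":[0,0,0],"claw":0},
  {"xyz":[0,-0.05,0],"twist":[0,0,0],"claw":0},
  {"xyz":[0,0,-0.1],"twist":[0,0,0],"claw":0},
  {"xyz":[0,0,-0.2],"twist":[0,0,0],"claw":0},
  {"xyz":[0,0,-0.2],"twist":[0,0,0],"claw":0},
  {"xyz":[0,0,0],"twist":[0,0,0],"claw":0},
])

```text
clock: 12.53
tool_pos: [0.474, 0.0942, 0.133]
orientation: [0.001, 0.94, 0.342, 0.004]
wrist_force: [0.9, 0.4, -0.7]
grip_width: 0.0005
```

```bash
cat >> stud.py <<'E'
import sys
save(sys.argv[1],cv2.resize(f["img"][120:280,200:440],(720,480),interpolation=2))
b=np.hypot(P[...,0]-.4735,P[...,1]+.0595)<.009; b&=P[...,2]<.1
print("btn",b.sum(),np.median(P[b],0) if b.any() else '')
E
python3 stud.py w5.png
```

```text
yaw 39.98062863262571 r 0.02875003044102938 t -0.03467811446178661 [0.47404837 0.09424523 0.13299918] [ 0.85772951  0.42918073 -0.72274951] [-0.09  0.26 -0.2   2.05  0.07  0.83 -1.21]
150 [0.49657227 0.06879538 0.0896561 ] 41.341657696562926
btn 0
```

View pics/w5.png

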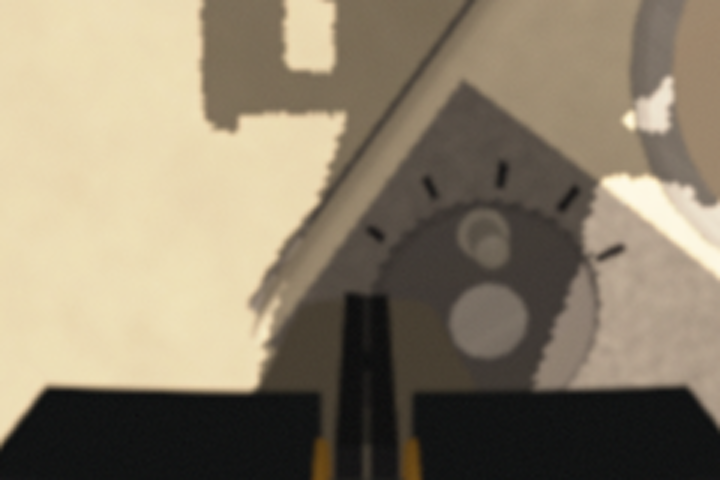

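The view shows bar 3 at (430,187), bar 4 at (502,173) and bar 5 at (570,197), seen from dial centre (488,320). The stud at (487,242) is in line with bar 4, so the dial rests in position four. Now to the button.

>>> send_rows([
  {"xyz":[-0.133,0.155,0],"twist":[0,0,0],"claw":0},
  {"xyz":[-0.133,0.155,0],"twist":[0,0,0],"claw":0},
  {"xyz":[-0.133,0.155,0],"twist":[0,0,0],"claw":0},
  {"xyz":[-0.133,0.155,0],"twist":[0,0,0],"claw":0},
  {"xyz":[-0.133,0.155,0],"twist":[0,0,0],"claw":0},
  {"xyz":[0,0,0],"twist":[0,0,0],"claw":0},
  {"xyz":[0,0,0.2],"twist":[0,0,0],"claw":0},
  {"xyz":[0,0,0.2],"twist":[0,0,0],"claw":0},
  {"xyz":[0,0,0],"twist":[0,0,0],"claw":0},
])

```text
clock: 13.33
tool_pos: [0.4641, -0.0597, 0.0633]
orientation: [-0.002, 0.94, 0.341, -0.005]
wrist_force: [-0.5, 0.2, -0.6]
grip_width: 0.0006
```

```bash
python3 - <<'E'
from tip import *
f,P,m,s=tip(); q=P[m]; print(s["tool_pos"],s["wrist_force"],np.sort(q[q[:,2]>.09][:,2])[:20:3])
d=np.hypot(P[...,0]-.4725,P[...,1]+.0595)<.013; b=P[d&(P[...,2]>.075)&(P[...,2]<.09)]; print("btn",len(b),b.mean(0) if len(b) else '')
save("s6.png",cv2.resize(f["img"][160:240,230:370],(700,400),interpolation=2))
E
```

```text
[ 0.46565197 -0.05963932  0.06544493] [0.35286409 0.45552628 0.66218589] [0.09306072 0.09391025 0.09650956 0.09697932 0.09761454 0.09848636
 0.09890418]
btn 43 [ 0.46863581 -0.06092003  0.08035195]
```

View pics/s6.png

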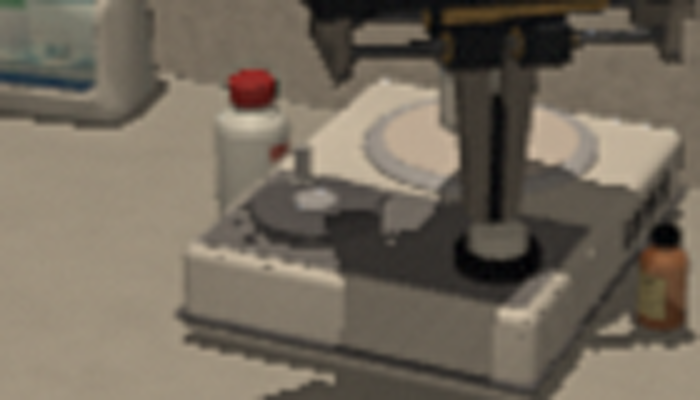

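The scene view shows the tip above the button at (500,230), and the stud at (303,162) on the far side of the dial. I nudge 6 mm forward, then press in small steps.

>>> send_rows([
  {"xyz":[0.031,0.026,0],"twist":[0,0,0],"claw":0},
  {"xyz":[0,0,0.03],"twist":[0,0,0],"claw":0},
  {"xyz":[0,0,0.03],"twist":[0,0,0],"claw":0},
  {"xyz":[0,0,0],"twist":[0,0,0],"claw":0},
  {"xyz":[0,0,0],"twist":[0,0,0],"claw":0},
])

```text
clock: 13.8
tool_pos: [0.4753, -0.0605, 0.0596]
orientation: [0.0, 0.94, 0.341, 0.0]
wrist_force: [0.7, -0.6, -0.3]
grip_width: 0.0006
```

>>> send_rows([
  {"xyz":[0,0,0.02],"twist":[0,0,0],"claw":0},
  {"xyz":[0,0,0],"twist":[0,0,0],"claw":0},
])

```text
clock: 13.97
tool_pos: [0.4751, -0.0606, 0.0562]
orientation: [0.0, 0.94, 0.341, -0.0]
wrist_force: [0.0, 0.0, 0.1]
grip_width: 0.0005
```

>>> send_rows([
  {"xyz":[0,0,0.015],"twist":[0,0,0],"claw":0},
  {"xyz":[0,0,0],"twist":[0,0,0],"claw":0},
])

```text
clock: 14.13
tool_pos: [0.475, -0.0606, 0.0537]
orientation: [-0.0, 0.94, 0.341, -0.0]
wrist_force: [-0.5, 1.1, 0.1]
grip_width: 0.0006
```

>>> send_rows([
  {"xyz":[0,0,0.015],"twist":[0,0,0],"claw":0},
  {"xyz":[0,0,0],"twist":[0,0,0],"claw":0},
])

```text
clock: 14.3
tool_pos: [0.4753, -0.0606, 0.0516]
orientation: [0.0, 0.94, 0.341, 0.0]
wrist_force: [0.1, -0.4, 0.9]
grip_width: 0.0002
```

>>> send_rows([
  {"xyz":[0,0,0.015],"twist":[0,0,0],"claw":0},
  {"xyz":[0,0,0],"twist":[0,0,0],"claw":0},
])

```text
clock: 14.47
tool_pos: [0.4754, -0.0606, 0.0494]
orientation: [0.0, 0.94, 0.341, 0.0]
wrist_force: [-0.4, -0.5, 2.6]
grip_width: 0.0001
```

>>> send_rows([
  {"xyz":[0,0,0.015],"twist":[0,0,0],"claw":0},
  {"xyz":[0,0,0],"twist":[0,0,0],"claw":0},
])

```text
clock: 14.63
tool_pos: [0.4754, -0.0606, 0.0472]
orientation: [0.0, 0.94, 0.341, 0.0]
wrist_force: [-0.1, -0.1, 4.8]
grip_width: 0.0006
```

>>> send_rows([
  {"xyz":[0,0,0.015],"twist":[0,0,0],"claw":0},
  {"xyz":[0,0,0],"twist":[0,0,0],"claw":0},
])

```text
clock: 14.8
tool_pos: [0.4754, -0.0606, 0.0461]
orientation: [0.0, 0.94, 0.341, -0.0]
wrist_force: [-3.5, 0.4, 14.3]
grip_width: 0.0007
```

>>> send_rows([
  {"xyz":[0,0,0.01],"twist":[0,0,0],"claw":0},
  {"xyz":[0,0,0],"twist":[0,0,0],"claw":0},
])

```text
clock: 14.97
tool_pos: [0.4755, -0.0606, 0.0459]
orientation: [0.0, 0.94, 0.341, -0.0]
wrist_force: [-7.5, -0.3, 28.3]
grip_width: 0.0008
```

Force ran linearly to about 5 N and then rose steeply at z=0.046, so the button is fully down on its end stop. I lift off now.

>>> send_rows([
  {"xyz":[0,0,-0.04],"twist":[0,0,0],"claw":0},
  {"xyz":[0,0,-0.1],"twist":[0,0,0],"claw":0},
  {"xyz":[0,0,-0.22],"twist":[0,0,0],"claw":0},
  {"xyz":[0,0,-0.22],"twist":[0,0,0],"claw":0},
  {"xyz":[0,0,-0.22],"twist":[0,0,0],"claw":0},
  {"xyz":[-0.1,0.12,-0.2],"twist":[0,0,0],"claw":0},
  {"xyz":[-0.1,0.12,-0.2],"twist":[0,0,0],"claw":0},
  {"xyz":[0,0,0],"twist":[0,0,0],"claw":0},
  {"xyz":[0,0,0],"twist":[0,0,0],"claw":0},
])

```text
clock: 15.72
tool_pos: [0.4759, -0.1088, 0.2247]
orientation: [0.001, 0.941, 0.34, 0.001]
wrist_force: [0.1, 0.8, -0.4]
grip_width: 0.0004
```

```bash
python3 - <<'E'
from h import *
f=env.grab_frame("scene"); P=cloud(f)
d=np.hypot(P[...,0]-.4725,P[...,1]+.0595)<.011; b=P[d&(P[...,2]>.065)&(P[...,2]<.09)]; print("btn z",len(b),np.median(b[:,2]))
D=np.array([.4743,.0492]); e=P[...,:2]-D; m=(np.hypot(e[...,0],e[...,1])<.036)&(P[...,2]>.08)&(P[...,2]<.097); p=P[m].mean(0)
print("stud",m.sum(),p,np.degrees(np.arctan2(*(p[:2]-D)[::-1])))
g=env.grab_frame("top")
save("fin.png",np.vstack([cv2.resize(f["img"][160:240,230:390],(600,300),interpolation=2),cv2.resize(g["img"][100:250,220:420],(400,300),interpolation=2)[:, :].copy() if 0 else cv2.copyMakeBorder(cv2.resize(g["img"][100:250,220:420],(400,300),interpolation=2),0,0,0,200,cv2.BORDER_CONSTANT)]))
E
```

```text
btn z 36 0.08133130047128695
stud 18 [0.4918338  0.06486665 0.08719412] 41.781143599966896
```

View pics/fin.png

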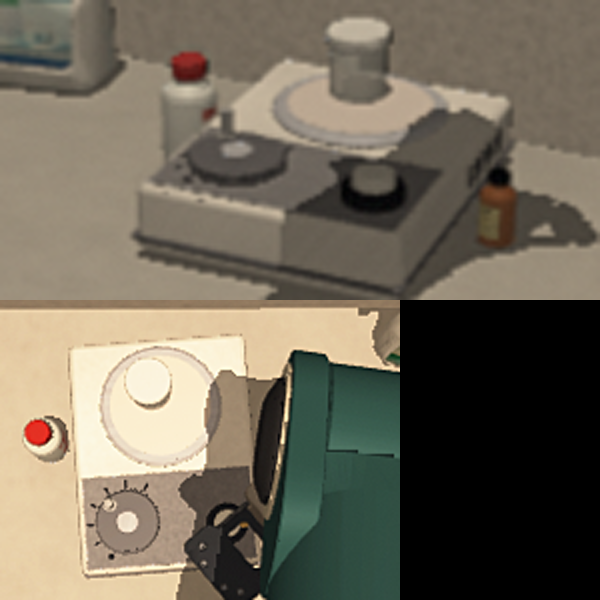

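All three views put the stud around 41°, 7° short of the expected 34°, so I'll measure it more carefully with the top camera before handing in.

```bash
python3 - <<'E'
from h import *
def meas(f):
    P=cloud(f); D=np.array([.4743,.0492]); e=P[...,:2]-D; rr=np.hypot(e[...,0],e[...,1])
    m=(rr<.04)&(P[...,2]>.086)&(P[...,2]<.1); p=P[m]
    print("stud",m.sum(),p.mean(0),np.degrees(np.arctan2(*(p[:,:2].mean(0)-D)[::-1])),np.hypot(*(p[:,:2].mean(0)-D)))
    f_=(P[...,2]>.0665)&(P[...,2]<.078)&(rr<.045); c,rad=cv2.minEnclosingCircle(P[f_][:,:2].astype(np.float32)); print("disc",c,rad)
    return f["img"]
a=meas(dict(np.load("top.npz"))); g=env.grab_frame("top"); b=meas(g)
c=[cv2.resize(x[188:236,258:310],(390,360),interpolation=2) for x in (a,b)]
save("cmp.png",np.hstack(c)); print(env.state()["clock"])
E
```

```text
stud 16 [0.44985376 0.06035094 0.09254759] 155.48030505293403 0.026869353162432077
disc (0.47452741861343384, 0.04902346804738045) 0.035984545946121216
stud 18 [0.49304928 0.06810587 0.0923056 ] 45.23825425880867 0.026626441470073956
disc (0.4742290675640106, 0.04905175417661667) 0.035927463322877884
15.8667
```

View pics/cmp.png

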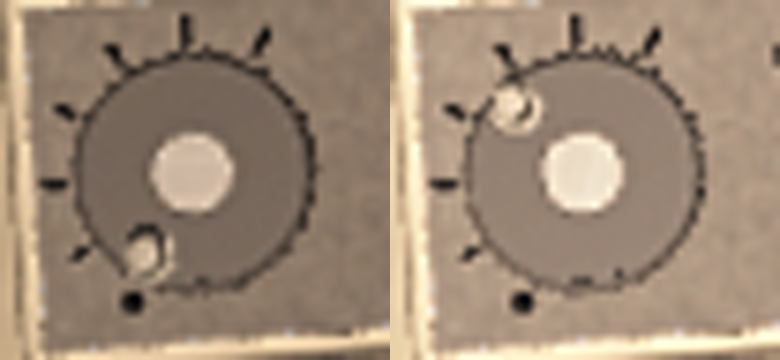

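The stud turned about 110–113° instead of 120°: from dial centre (582,172) it is at (515,105), clearly short of the bar 4 line through (505,55). It crossed half-way but hung on friction instead of clicking fully home. I'll go back, nudge it into the detent, and press start again so the press follows a properly set dial.

>>> send_rows([
  {"xyz":[0.1445,-0.172,0],"twist":[0,0,0],"claw":0},
  {"xyz":[0.1445,-0.172,0],"twist":[0,0,0],"claw":0},
  {"xyz":[0.1445,-0.172,0],"twist":[0,0,0],"claw":0},
  {"xyz":[0.1445,-0.172,0],"twist":[0,0,0],"claw":0},
  {"xyz":[0.1445,-0.172,0],"twist":[0,0,0],"claw":0},
  {"xyz":[0.1445,-0.172,0],"twist":[0,0,0],"claw":0},
  {"xyz":[0,0,0],"twist":[0,0,0.063],"claw":0},
  {"xyz":[0,0,0],"twist":[0,0,0],"claw":0},
  {"xyz":[0,0,0],"twist":[0,0,0],"claw":0},
])

```text
clock: 16.62
tool_pos: [0.4748, 0.0949, 0.2221]
orientation: [-0.0, 0.955, 0.296, -0.001]
wrist_force: [0.1, -0.6, -1.1]
grip_width: 0.0009
```

>>> send_rows([
  {"xyz":[0,0,0.22],"twist":[0,0,0],"claw":0},
  {"xyz":[0,0,0.22],"twist":[0,0,0],"claw":0},
  {"xyz":[0,0,0.22],"twist":[0,0,0],"claw":0},
  {"xyz":[0,0,0.22],"twist":[0,0,0],"claw":0},
  {"xyz":[0,0,0],"twist":[0,0,0],"claw":0},
  {"xyz":[0,0,0],"twist":[0,0,0],"claw":0},
])

```text
clock: 17.12
tool_pos: [0.4743, 0.0935, 0.0902]
orientation: [-0.0, 0.956, 0.294, -0.002]
wrist_force: [0.9, -0.9, 0.1]
grip_width: 0.0006
```

```bash
python3 stud.py w7.png
```

```text
yaw 34.20210501613482 r 0.024937478021543825 t -0.03663750169943341 [0.47433034 0.09351911 0.0902314 ] [ 0.85324164 -0.91994189  0.14854362] [-0.08  0.34 -0.22  2.07  0.11  0.75 -1.34]
217 [0.49681484 0.06904257 0.0895584 ] 41.390072435744344
btn 201 [ 0.47281594 -0.06041975  0.08098835]
```

>>> send_rows([
  {"xyz":[0,0,0.15],"twist":[0,0,0],"claw":0},
  {"xyz":[0,0,0.095],"twist":[0,0,0],"claw":0},
  {"xyz":[0,0.03,0],"twist":[0,0,0],"claw":0},
  {"xyz":[0,0.03,0],"twist":[0,0,0],"claw":0},
  {"xyz":[0,0,0],"twist":[0,0,0],"claw":0},
])

```text
clock: 17.58
tool_pos: [0.4832, 0.0864, 0.0567]
orientation: [0.001, 0.956, 0.293, 0.002]
wrist_force: [0.6, 0.6, 0.5]
grip_width: 0.0002
```

>>> send_rows([
  {"xyz":[0,0.015,0],"twist":[0,0,0],"claw":0},
  {"xyz":[0,0,0],"twist":[0,0,0],"claw":0},
])

```text
clock: 17.75
tool_pos: [0.4834, 0.0851, 0.056]
orientation: [0.0, 0.956, 0.294, 0.001]
wrist_force: [-0.2, 0.4, 0.4]
grip_width: 0.0006
```

>>> send_rows([
  {"xyz":[0,0.015,0],"twist":[0,0,0],"claw":0},
  {"xyz":[0,0,0],"twist":[0,0,0],"claw":0},
])

```text
clock: 17.92
tool_pos: [0.4839, 0.0833, 0.0552]
orientation: [0.0, 0.956, 0.294, 0.0]
wrist_force: [0.2, 0.2, 0.0]
grip_width: 0.0005
```

```bash
python3 stud.py w8.png
```

```text
yaw 34.18420131020454 r 0.027112027839155103 t -0.022832242890528834 [0.48389962 0.08332068 0.05519424] [0.18948207 0.18693827 0.0400208 ] [-0.07  0.4  -0.21  2.08  0.13  0.67 -1.33]
251 [0.4980709  0.06871405 0.0893263 ] 39.38330710689754
btn 69 [ 0.47855928 -0.0560454   0.08094643]
```

>>> send_rows([
  {"xyz":[0,0.01,0],"twist":[0,0,0],"claw":0},
  {"xyz":[0,0,0],"twist":[0,0,0],"claw":0},
])

```text
clock: 18.13
tool_pos: [0.4843, 0.0822, 0.0547]
orientation: [0.0, 0.956, 0.294, -0.0]
wrist_force: [0.2, 0.2, -0.4]
grip_width: 0.0003
```

>>> send_rows([
  {"xyz":[0,0.01,0],"twist":[0,0,0],"claw":0},
  {"xyz":[0,0,0],"twist":[0,0,0],"claw":0},
])

```text
clock: 18.3
tool_pos: [0.4851, 0.0809, 0.0547]
orientation: [0.0, 0.956, 0.294, -0.0]
wrist_force: [0.5, -0.9, 0.2]
grip_width: 0.0008
```

>>> send_rows([
  {"xyz":[0,0.01,0],"twist":[0,0,0],"claw":0},
  {"xyz":[0,0,0],"twist":[0,0,0],"claw":0},
])

```text
clock: 18.47
tool_pos: [0.486, 0.0796, 0.0547]
orientation: [0.0, 0.956, 0.294, -0.0]
wrist_force: [-0.5, -0.1, -0.0]
grip_width: 0.0004
```

```bash
python3 stud.py w9.png
```

```text
yaw 34.188590895242676 r 0.026796547683439524 t -0.018565724233894403 [0.48603348 0.07961491 0.05466906] [-0.49447391 -0.05477617 -0.02952754] [-0.06  0.41 -0.2   2.07  0.13  0.67 -1.32]
282 [0.50082703 0.06483387 0.08959132] 30.513224737721227
btn 65 [ 0.47879304 -0.05606373  0.08095901]
```

With almost no force the stud dropped from 41° to about 30–34°, so it had been hanging and is now seated. I back off, lift, and check from the top camera before pressing again.

>>> send_rows([
  {"xyz":[0,-0.05,0],"twist":[0,0,0],"claw":0},
  {"xyz":[0,-0.06,0],"twist":[0,0,0],"claw":0},
  {"xyz":[0,0,-0.1],"twist":[0,0,0],"claw":0},
  {"xyz":[0,0,-0.22],"twist":[0,0,0],"claw":0},
  {"xyz":[0,0,-0.22],"twist":[0,0,0],"claw":0},
  {"xyz":[0,0,0],"twist":[0,0,0],"claw":0},
])

```text
clock: 19.02
tool_pos: [0.4799, 0.0957, 0.1411]
orientation: [0.0, 0.956, 0.295, 0.005]
wrist_force: [0.7, -0.0, -0.1]
grip_width: 0.0006
```

>>> send_rows([
  {"xyz":[-0.12,0.18,0],"twist":[0,0,0],"claw":0},
  {"xyz":[-0.12,0.18,0],"twist":[0,0,0],"claw":0},
  {"xyz":[-0.12,0.18,0],"twist":[0,0,0],"claw":0},
  {"xyz":[-0.12,0.18,0],"twist":[0,0,0],"claw":0},
  {"xyz":[-0.12,0.18,0],"twist":[0,0,0],"claw":0},
  {"xyz":[-0.12,0.18,0],"twist":[0,0,0],"claw":0},
  {"xyz":[0,0,0],"twist":[0,0,0],"claw":0},
  {"xyz":[0,0,0],"twist":[0,0,0],"claw":0},
])

```text
clock: 19.68
tool_pos: [0.4779, -0.102, 0.1354]
orientation: [-0.0, 0.956, 0.293, -0.0]
wrist_force: [0.0, 0.5, 0.1]
grip_width: 0.0005
```

```bash
cat > meas.py <<'E'
from h import *
import sys
D=np.array([.4743,.0492])
for n in("top","scene"):
    f=env.grab_frame(n); P=cloud(f); e=P[...,:2]-D; m=(np.hypot(e[...,0],e[...,1])<.04)&(P[...,2]>.086)&(P[...,2]<.1)
    if m.any(): p=P[m].mean(0); print(n,m.sum(),p,np.degrees(np.arctan2(*(p[:2]-D)[::-1])),np.hypot(*(p[:2]-D)))
    if n=="top": save(sys.argv[1],cv2.resize(f["img"][188:236,258:310],(390,360),interpolation=2))
s=env.state(); print(s["clock"],s["tool_pos"])
E
python3 meas.py t9.png
```

```text
top 17 [0.49590479 0.06405223 0.0923318 ] 34.5065963082195 0.026217469908646873
scene 9 [0.49524415 0.06110981 0.09059767] 29.624549638073148 0.024093590899579274
19.7833 [ 0.47815331 -0.09956508  0.13545431]
```

View pics/t9.png

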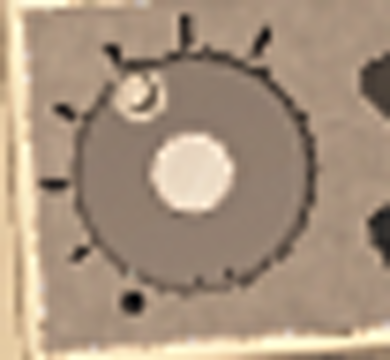

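The top camera now reads 34.5° (34.3° expected), with the stud at (138,95) in line with bar 4 at (113,55), so the dial is properly seated. I press start again.

>>> send_rows([
  {"xyz":[0.064,-0.124,0],"twist":[0,0,0],"claw":0},
  {"xyz":[0.064,-0.124,0],"twist":[0,0,0],"claw":0},
  {"xyz":[0,0,0],"twist":[0,0,0],"claw":0},
  {"xyz":[0,0,0.16],"twist":[0,0,0],"claw":0},
  {"xyz":[0,0,0.16],"twist":[0,0,0],"claw":0},
  {"xyz":[0,0,0.16],"twist":[0,0,0],"claw":0},
  {"xyz":[0,0,0],"twist":[0,0,0],"claw":0},
  {"xyz":[0,0,0],"twist":[0,0,0],"claw":0},
  {"xyz":[0,0,0],"twist":[0,0,0],"claw":0},
])

```text
clock: 20.53
tool_pos: [0.4741, -0.059, 0.0646]
orientation: [0.0, 0.956, 0.295, 0.001]
wrist_force: [0.8, 0.3, 1.0]
grip_width: 0.0005
```

>>> send_rows([
  {"xyz":[0,0,0.03],"twist":[0,0,0],"claw":0},
  {"xyz":[0,0,0.03],"twist":[0,0,0],"claw":0},
  {"xyz":[0,0,0],"twist":[0,0,0],"claw":0},
  {"xyz":[0,0,0],"twist":[0,0,0],"claw":0},
])

```text
clock: 20.87
tool_pos: [0.4734, -0.0597, 0.0549]
orientation: [0.0, 0.956, 0.294, 0.0]
wrist_force: [0.5, 0.1, -0.1]
grip_width: 0.0007
```

>>> send_rows([
  {"xyz":[0,0,0.015],"twist":[0,0,0],"claw":0},
  {"xyz":[0,0,0.015],"twist":[0,0,0],"claw":0},
  {"xyz":[0,0,0],"twist":[0,0,0],"claw":0},
])

```text
clock: 21.12
tool_pos: [0.4738, -0.0597, 0.0502]
orientation: [0.0, 0.956, 0.294, 0.0]
wrist_force: [-0.4, -0.9, 2.2]
grip_width: 0.0003
```

>>> send_rows([
  {"xyz":[0,0,0.01],"twist":[0,0,0],"claw":0},
  {"xyz":[0,0,0],"twist":[0,0,0],"claw":0},
])

```text
clock: 21.28
tool_pos: [0.4738, -0.0597, 0.0488]
orientation: [0.0, 0.956, 0.294, 0.0]
wrist_force: [0.3, 0.3, 4.0]
grip_width: 0.0007
```

>>> send_rows([
  {"xyz":[0,0,0.012],"twist":[0,0,0],"claw":0},
  {"xyz":[0,0,0],"twist":[0,0,0],"claw":0},
])

```text
clock: 21.45
tool_pos: [0.4738, -0.0597, 0.047]
orientation: [0.0, 0.956, 0.294, 0.0]
wrist_force: [2.0, 0.5, 4.2]
grip_width: 0.0007
```

>>> send_rows([
  {"xyz":[0,0,0.01],"twist":[0,0,0],"claw":0},
  {"xyz":[0,0,0],"twist":[0,0,0],"claw":0},
])

```text
clock: 21.62
tool_pos: [0.4738, -0.0597, 0.0462]
orientation: [0.0, 0.956, 0.294, 0.0]
wrist_force: [-1.3, -0.7, 11.3]
grip_width: 0.0003
```

The button is fully down (11 N on its stop). I lift away.

>>> send_rows([
  {"xyz":[0,0,-0.04],"twist":[0,0,0],"claw":0},
  {"xyz":[0,0,-0.1],"twist":[0,0,0],"claw":0},
  {"xyz":[0,0,-0.22],"twist":[0,0,0],"claw":0},
  {"xyz":[0,0,-0.22],"twist":[0,0,0],"claw":0},
  {"xyz":[0,0,-0.22],"twist":[0,0,0],"claw":0},
  {"xyz":[-0.12,0.18,-0.05],"twist":[0,0,0],"claw":0},
  {"xyz":[0,0,0],"twist":[0,0,0],"claw":0},
  {"xyz":[0,0,0],"twist":[0,0,0],"claw":0},
])

```text
clock: 22.28
tool_pos: [0.4732, -0.0934, 0.1731]
orientation: [0.0, 0.956, 0.293, -0.0]
wrist_force: [-0.0, 0.0, 0.4]
grip_width: 0.0008
```

```bash
python3 meas.py t10.png; python3 - <<'E'
from h import *
f=env.grab_frame("scene"); P=cloud(f)
d=np.hypot(P[...,0]-.4735,P[...,1]+.0597)<.011; b=P[d&(P[...,2]>.065)&(P[...,2]<.09)]; print("btn z",len(b),np.median(b[:,2]))
f0=dict(np.load("scene.npz")); df=np.abs(f["img"].astype(int)-f0["img"]).sum(-1)
def cen(g,lo,hi,z0,z1):
    P=cloud(g); m=np.all((P[...,:2]>lo)&(P[...,:2]<hi),-1)&(P[...,2]>z0)&(P[...,2]<z1); return m.sum(),P[m].mean(0).round(4)
for n,a in dict(pot=((.58,-.02),(.66,.07),.09,.13),oil=((.53,-.145),(.6,-.09),.02,.065),reag=((.5,.1),(.64,.19),.03,.1),tape=((.3,-.36),(.45,-.22),.01,.03)).items(): print(n,cen(f0,*a),cen(f,*a))
E
```

```text
top 16 [0.49615374 0.06409463 0.09269977] 34.27676904232022 0.026446854846256963
scene 8 [0.49611255 0.0616019  0.09051768] 29.621138352069188 0.025091718850221333
22.3833 [ 0.47259269 -0.09148848  0.17192818]
btn z 28 0.08134036918900961
pot (np.int64(231), array([0.6118, 0.0183, 0.1105])) (np.int64(240), array([0.6114, 0.0175, 0.1102]))
oil (np.int64(195), array([ 0.5558, -0.1111,  0.0386])) (np.int64(195), array([ 0.556 , -0.1113,  0.0392]))
reag (np.int64(297), array([0.565 , 0.134 , 0.0619])) (np.int64(293), array([0.5646, 0.1343, 0.0621]))
tape (np.int64(433), array([ 0.3633, -0.3022,  0.0164])) (np.int64(437), array([ 0.3633, -0.3007,  0.0164]))
```

The dial is at 34.3° (position four), the button is back up, nothing has moved, and the arm is clear, so I hand in.

```bash
python3 -c "
from station import env
print(env.close_job())"
```

```text
the job is handed in; nothing more can be done
None
```

The stirrer's dial is set to position four and start has been pressed, but my first press came before the dial had fully clicked in. I handed the job in at about 22 s.

**What I did:** I pushed the stud clockwise from the stop through four positions with the closed fingertips. I then pressed start fully, let it come back up, and moved the arm clear.

**Last checks:**
- **Dial:** the top camera puts the stud at 34.3°, where position four is expected at 34.3°. The scene camera gives 29.6° from only 8 points.
- **Button:** it is back up, with its top at z = 0.081.
- **Surroundings:** the pot, reagent bottle, oil bottle and tape are where they were, to within 1–2 mm. I did not check the forceps, but the arm never went near them.

**What went wrong or disagreed:**
- **Early press:** a check after the first press showed the stud about 7–11° short of position four. It was past half-way but hanging on friction, and I had misread it as set. I nudged it home, confirmed 34.5°, and pressed start fully a second time. Strictly, the first press broke the rule about not pressing before the dial is set.
- **Fingertip height:** the closed fingers end about 28 mm short of the reported tool position. Because of this my first approach passed over the stud, and I corrected for it from the camera depth.
- **Press force:** the first press reached about 29 N against the button's stop, the highest force I read. The second reached 11 N.

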